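Lid the tin on the parts carousel and lift away its outer cover

ROBOT

A 6-joint arm with a two-finger parallel gripper is mounted at the origin on the work surface. World frame = base frame: x ahead of the robot, y to its left, z up, the work surface at z = 0. Lengths are in m, angles in rad, forces in N, time in s.
With the tool pointing down it reaches from about 0.35 to 0.85 m from the base axis. Payload 8.1 kg.
Tool frame: the origin (TCP) lies at the centre of the arm's flange, where the gripper is bolted on; the fingertips stand 186 mm ahead of it and the grasp point (between the pads) lies 167 mm ahead of it; z points along the fingers, y is the line along which they close (so a half turn about z gives the same grasp; the last joint's range is limited). The gripper opens to 93 mm and grips with 3 to 60 N. Pads are 15 mm wide; open, the fingers measure 128 mm over their backs; the gripper's body (75 mm by 188 mm) begins 65 mm behind the grasp point.
Start: joints at [1.083, 0.13, 1.488, -0, 1.523, -0.085], TCP at [0.235, 0.552, 0.405] pointing down, gripper open.
Joint ranges: [-2.96, 2.96], [-0.89, 2.26], [0.02, 2.5], [-1.34, 4.48], [0, 2.73], [-2.66, 2.66]. Speed limits (rad/s): [2.39, 2.39, 2.79, 3.14, 3.14, 3.14].

INTERFACE

Orientations are given as a rotation vector (axis times angle).
In Python, from plant import robot gives the robot as it stands.
- The arm moves only by the tool apply_moves, never from a script. Its argument "series" is a list of rows, each a list of 2 entries, a list of its own where there are three numbers: the shift along the tool's x, y, z in mm, then the turn, a rotation vector about the tool's x, y, z in rad. A call has 1 to 12 rows; each row shifts and turns the commanded pose from where the row before left it, along the tool's axes as they then stand; what a row does not reach is not made up. A row lasts 1/12 s, in which the tool goes at most 41.7 mm and 7.16 degrees, less where a joint would pass 70% of its speed; a pose out of reach is approached as far as the arm can. A call is refused whole if a number of a shift passes 41.7 or a number of a turn 0.125, either way. A call with a gripper value outside its range is refused whole. "claw" is the opening, from 0 (shut) to 1 (fully open), set as the call begins (left out, the last holds). The fingers move at their own pace and stop on an object; "newtons" is the grip in N (left out, the last holds). Time passes only in rows, so rows that do not move let the fingers close. It gives the time, the measured TCP pose, the force, the opening and the grip force at its end, in the units of the state.
- robot.read_state(): the state, without advancing time (a new reading comes with each control period).
- robot.read_camera(name): name is "side" or "top" or "wrist"; returns (picture, depth): 384x512x3 uint8, blue, green, red; 384x512 float32, m along the optical axis (not along the pixel's ray), 0 where there is no reading.
- robot.calibration(name): a dict with "fx", "fy", "cx", "cy" (pixels), "extrinsics" (4x4, takes a point from world to camera coordinates). Camera axes: x right, y down, z forward; pixel columns grow to the right and rows downward; lengths in m; the calibration is good to about 2 mm. A picture is of the moment at which its call begins: read the wrist's pose just before it. calibration takes no time and is no camera call; for the wrist camera it gives the pose at the moment of the call.
- robot.close_job(): hands the job in; it is judged then, once.
The state is a dict: "t": time; "q": joint angles; "dq": joint speeds; "joint_torque": joint torques, N m; "tool_pos": TCP position; "orientation": TCP orientation; "force": force on the tool from outside, world axes, zero at the start; "wrist_torque": the same for the moment, N m; "opening": finger opening in m; "gripper_force": force on a finger pad.
Only numpy, scipy, OpenCV 4.12 (cv2) and the standard library are available. Lean on these libraries where they do the work, as an engineer would, in place of code of your own. Each camera call takes 0.05 s, during which the arm holds its last target. There are 200 camera calls.

TASK

Turn the parts carousel one click anticlockwise (seen from above) by its upright peg, so that the open tin stands at the pointer. Then pick up the two nested lids together by the inner lid's tall middle knob, and lower them gently right down onto the open tin until the inner lid rests in its mouth, before you let go of the knob. Last, take the outer cover by its collar and lift it alone, straight up, about 12 cm, leaving the inner lid seated on the tin; finish while still holding the cover up in the air, and leave the other things on the bench where they are.

Things in the scene. Friction and masses are not known exactly. Their poses are not given: they have to be found in the camera images.
- carousel (a joint): Angle of the carousel's turning plate (aluminium, 250 mm across, on a fixed grey base), rad, growing anticlockwise seen from above; 0 at the start. It clicks into a stable rest every 60 degrees (1.047 rad); between rests it springs to the nearer one with at most 0.3 Nm (3 N at the peg). At 1.047 the open tin is at the pointer.
- pivot (a point): Centre of the carousel plate, on the plate's top face, 40 mm above the bench. z up; turns with the plate.
- peg (a point): Upright round steel peg on the carousel plate, 14 mm across and 50 mm tall (from 40 to 90 mm above the bench), 102 mm from the pivot; this point is on its axis half-way up. It turns with the plate; the nearest tin's wall is about 50 mm away.
- mouth (a point): Centre of the open tin's mouth, level with the rim, 85 mm above the bench; z up. The tin is steel, 72 mm across, 45 mm tall, mouth 62 mm across, fixed on the turning plate, 75 mm from the pivot. Two closed tins like it (tops 90 mm above the bench) stand on the plate 120 degrees to either side of it.
- pointer (a point): Tip of the small fixed pointer at the carousel's edge, on the base, 141 mm from the pivot and 52 mm above the bench. The open tin is at the pointer when pivot, tin and pointer are in line.
- knob (a point): Centre of the free part of the inner lid's upright round steel knob (18 mm across), on its axis: 15 mm below the knob's top, 15 mm above the top of the outer cover's collar, 49 mm above the underside of the inner lid's flange (which comes to rest on the tin's rim). Lifting by the knob lifts both lids. z along the knob.
- collar (a point): Centre of the outer cover's round collar, on its axis. The collar is 46 mm across and 24 mm tall (12 mm below to 12 mm above this point). The inner lid's knob comes up freely through its 34 mm bore and stands 30 mm above it. Nested, this point is 27 mm below knob. z up along the collar.
- inner_lid: Inner lid, aluminium, about 160 g: a flange 76 mm across and 6 mm thick, below it a plug 56 mm across and 10 mm deep (tapered to 48 mm at its foot), on top the knob. At the start it stands on the bench on the plug's foot with the cover nested over it. Origin: centre of the plug's foot, 59 mm below knob.
- outer_cover: Outer cover, aluminium, about 120 g: a flat cap 87 mm across with a skirt, whose lower edge is 29 mm below collar, and the collar on top. It simply rests on the inner lid's flange. Origin: on the axis, underside of its flat top, 16 mm below collar.
- flux_bottle: Bystander: small white upright bottle, 44 mm across, 100 mm tall. Origin: centre of its underside.
- solder_spool: Bystander: upright metal spool, 56 mm across, 40 mm tall. Origin: centre of its underside.
- circuit_board: Bystander: green circuit board 100 x 70 mm, up to 20 mm tall with its parts, flat on the bench. Origin: centre of its underside.

How it is judged:
On the way, in this order (a step that is already met when the one before it is completed fails the run):
1. the carousel is at the next rest, one click anticlockwise, the open tin at the pointer, and still (value of joint carousel between 0.9572 and 1.1372 rad and velocity of joint carousel between -0.1 and 0.1 rad/s), for 0.3 s.
2. the nested lids are down on the open tin at the pointer with the knob still in the fingers (value of joint carousel between 0.9572 and 1.1372 rad and z of knob in the frame of mouth below 0.054 m and horizontal distance between knob and mouth below 0.008 m and z of collar in the frame of knob below -0.022 m and contact force between the fingers and inner_lid above 0.5 N), for 0.04 s.
3. the knob is let go, the inner lid seated and the cover still nested on it (value of joint carousel between 0.9572 and 1.1372 rad and z of knob in the frame of mouth below 0.052 m and horizontal distance between knob and mouth below 0.007 m and angle between knob's own z axis and vertical below 0.08 rad and z of collar in the frame of knob below -0.022 m and contact force between the fingers and inner_lid below 0.05 N), for 0.1 s.
At the end, for the whole second after the job is handed in: The carousel is within 0.09 rad of one click on; the inner lid sits in the open tin's mouth (within 3 mm in height, 7 mm sideways, tilt below 0.08 rad), touched by neither fingers nor cover; the outer cover is held in the fingers at least 80 mm above where it sat on the tin (value of joint carousel between 0.9572 and 1.1372 rad and z of knob in the frame of mouth below 0.052 m and horizontal distance between knob and mouth below 0.007 m and angle between knob's own z axis and vertical below 0.08 rad and contact force between each of the fingers, outer_cover and inner_lid below 0.05 N and contact force between the fingers and outer_cover above 0.5 N and z of collar in the frame of mouth above 0.102 m); the arm keeps its last pose, push and grip.
It fails at once if the outer cover is lifted off the inner lid while that is not seated in the open tin, or the inner lid comes up or out after it (z of collar in the frame of knob above -0.015 m and not (z of knob in the frame of mouth below 0.055 m and horizontal distance between knob and mouth below 0.01 m)).
It fails at once if a bystander is moved more than 30 mm (distance of any of flux_bottle, solder_spool, circuit_board from where it was at the start of the episode above 0.03 m).
It also fails if it takes over 66 s, if anything falls off the work surface, if the arm or the gripper's body presses on something with over 40 N, if the wrist force passes 120 N, or if a joint passes its speed limit or range.

## Working session

There is one attempt and no reset: what is moved stays moved. The work goes in short steps, Python scripts to look and compute and a tool call to move; the robot and the scene stay as the last step left them, time stands still between calls to the robot, and variables do not carry over. Pictures are saved under pics/ and viewed, at most 10 in all, crops included, and the job is handed in when it is done.

Besides the shell and the picture viewer there is one more tool, called after "Call:" in YAML: its name, and indented under it one key for each argument. apply_moves: Moves the arm, as the interface text tells. Its arguments: {"type":"object","properties":{"series":{"type":"array"},"claw":{"type":"number"},"newtons":{"type":"number"}},"required":["series"]}

```bash
mkdir -p pics; cat > h.py <<'E'
import numpy as np, cv2
from plant import robot
from scipy.spatial.transform import Rotation as R
def cam(n,save=None):
    c=robot.calibration(n); im,d=robot.read_camera(n); im=np.array(im)
    if save: cv2.imwrite(f'pics/{save}.png',im)
    return im,d,c
def ray(c,u,v,z):
    E=np.array(c['extrinsics']);Rr=E[:3,:3];o=-Rr.T@E[:3,3]
    d=Rr.T@np.array([(u-c['cx'])/c['fx'],(v-c['cy'])/c['fy'],1]);return o+d*(z-o[2])/d[2]
def proj(c,p):
    E=np.array(c['extrinsics']);q=E[:3,:3]@np.array(p)+E[:3,3];return c['fx']*q[0]/q[2]+c['cx'],c['fy']*q[1]/q[2]+c['cy']
def cloud(c,d):
    E=np.array(c['extrinsics']);v,u=np.mgrid[:d.shape[0],:d.shape[1]]
    P=np.stack([(u-c['cx'])/c['fx']*d,(v-c['cy'])/c['fy']*d,d],-1)
    return (P-E[:3,3])@E[:3,:3]
E
python3 - <<'E'
from h import *
a=cam('top','top');b=cam('side','side')
for n in ('top','side','wrist'):
    c=robot.calibration(n);print(n,c['fx'],np.round(-np.array(c['extrinsics'])[:3,:3].T@np.array(c['extrinsics'])[:3,3],3))
s=robot.read_state();print(s['t'],s['tool_pos'],R.from_rotvec(s['orientation']).as_matrix().round(3),s['opening'])
E
```

```text
top 440.9716055624205 [ 0.476 -0.089  1.251]
side 383.5177704372375 [0.233 0.381 0.787]
wrist 292.2120007050027 [0.162 0.583 0.383]
0.1 [0.23506049 0.55180765 0.40377416] [[-0.92   0.392 -0.001]
 [ 0.392  0.92  -0.001]
 [ 0.    -0.002 -1.   ]] 0.09289849489716158
```

View pics/top.png

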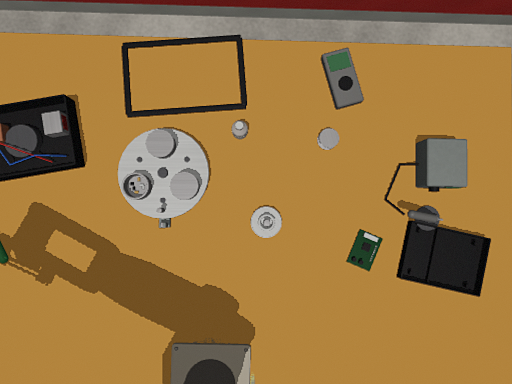

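View pics/side.png

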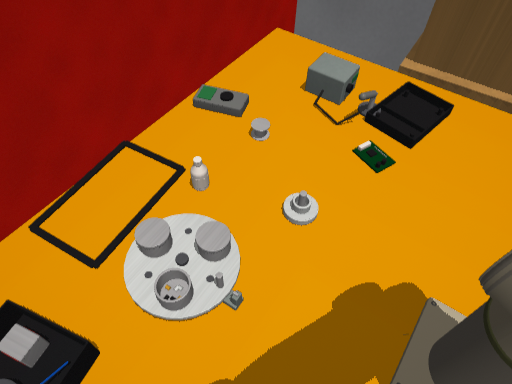

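The top view shows the carousel centred near (163,173), the open tin at (137,185), the peg near (162,208) and the pointer at (165,222). The lids are at (266,221), the bottle at (240,128) and the spool at (329,138). The side view agrees.

```bash
python3 - <<'E'
from h import *
for n,boxes in (('top',{'car':(105,120,220,235),'lid':(245,200,290,242)}),('side',{'car':(115,195,250,325),'lid':(275,180,325,230)})):
    im,d,c=cam(n);P=cloud(c,d)
    for k,(u0,v0,u1,v1) in boxes.items():
        Q=P[v0:v1,u0:u1]
        for lo,hi in ((.035,.045),(.047,.056),(.0645,.08),(.08,.088),(.0875,.1)) :
            m=((Q[...,2]>lo)&(Q[...,2]<hi)).astype(np.uint8)
            N,L,S,_=cv2.connectedComponentsWithStats(m)
            for i in range(1,N):
                if S[i,4]>=4:
                    X=Q[L==i];print(n,k,lo,S[i,4],X.mean(0).round(4),((X.min(0)+X.max(0))/2)[:2].round(4),np.ptp(X,0)[:2].round(3))
c=robot.calibration('top')
print('pivot',ray(c,163,173,.04),'peg',ray(c,162,208,.09),'knob',ray(c,266,221,.074),'ptr',ray(c,165,222,.052))
E
```

```text
top car 0.035 4157 [0.5728 0.1401 0.0402] [0.5756 0.1438] [0.249 0.25 ]
top car 0.035 172 [0.5362 0.2119 0.0429] [0.536  0.2129] [0.058 0.052]
top car 0.047 5 [0.6515 0.1105 0.0499] [0.6515 0.1104] [0.01 0.  ]
top car 0.047 12 [0.6258 0.1216 0.0501] [0.6276 0.123 ] [0.02 0.02]
top car 0.047 5 [0.6149 0.1445 0.0507] [0.6149 0.1448] [0.001 0.01 ]
top car 0.047 77 [0.5752 0.1435 0.0518] [0.575  0.1446] [0.025 0.026]
top car 0.047 15 [0.5594 0.2088 0.0498] [0.5587 0.2095] [0.017 0.014]
top car 0.047 5 [0.5566 0.1789 0.0503] [0.5565 0.1788] [0.011 0.008]
top car 0.047 14 [0.5445 0.2307 0.05  ] [0.5444 0.2295] [0.016 0.016]
top car 0.047 19 [0.5394 0.1988 0.0495] [0.5399 0.199 ] [0.016 0.013]
top car 0.047 5 [0.5311 0.2381 0.0524] [0.5319 0.238 ] [0.008 0.002]
top car 0.047 10 [0.53   0.2206 0.0499] [0.5284 0.2208] [0.011 0.01 ]
top car 0.047 4 [0.5289 0.173  0.0494] [0.5296 0.173 ] [0.006 0.002]
top car 0.047 9 [0.5156 0.2284 0.0491] [0.5172 0.228 ] [0.011 0.015]
top car 0.047 10 [0.521  0.2135 0.0487] [0.5219 0.2137] [0.008 0.013]
top car 0.047 14 [0.4322 0.1405 0.0499] [0.4328 0.1412] [
[... 3815 characters left out ...]
.2084] [0.072 0.071]
side car 0.08 11 [0.4697 0.1446 0.0841] [0.4703 0.1438] [0.006 0.009]
side car 0.0875 849 [0.6492 0.1473 0.091 ] [0.6501 0.1465] [0.074 0.074]
side car 0.0875 856 [0.5389 0.0799 0.091 ] [0.5395 0.0784] [0.073 0.073]
side car 0.0875 37 [0.4731 0.1422 0.0909] [0.4733 0.1422] [0.013 0.012]
side lid 0.035 122 [ 0.4449 -0.1361  0.0414] [ 0.4473 -0.1415] [0.045 0.045]
side lid 0.047 17 [ 0.4448 -0.1363  0.0523] [ 0.445  -0.1382] [0.013 0.009]
side lid 0.0645 54 [ 0.4468 -0.1405  0.0726] [ 0.4476 -0.1423] [0.017 0.018]
pivot [0.57477329 0.14242404 0.04      ] peg [0.4786641  0.13232275 0.09      ] knob [ 0.45054268 -0.14179384  0.074     ] ptr [0.44115559 0.13018074 0.052     ]
```

The fits agree with the given sizes:
- **Pivot:** (0.575, 0.1437).
- **Peg:** (0.473, 0.1415), 102 mm from the pivot.
- **Open tin:** (0.5365, 0.208), 75 mm from the pivot, bearing 121°.
- **Pointer:** bearing 181°.
- **Knob:** (0.447, −0.142).

I'll go above the peg first.

Call:
apply_moves:
  series:
    - [[0,0,0],[0,0,-0.106]]
    - [[0,0,0],[0,0,-0.106]]
    - [[0,0,0],[0,0,-0.106]]
    - [[0,0,0],[0,0,-0.106]]
    - [[-14.3,-26,6],[0,0,0]]
    - [[-14.3,-26,6],[0,0,0]]
    - [[-14.3,-26,6],[0,0,0]]
    - [[-14.3,-26,6],[0,0,0]]
    - [[-14.3,-26,6],[0,0,0]]
    - [[-14.3,-26,6],[0,0,0]]
    - [[-14.3,-26,6],[0,0,0]]
    - [[-14.3,-26,6],[0,0,0]]
  claw: 0.35
  newtons: 10

```text
t: 1.2
tool_pos: [0.3543, 0.3451, 0.3563]
orientation: [0.034, -3.141, 0.0]
force: [0.7, 0.8, -0.3]
opening: 0.0326
gripper_force: 0.0
```

Call:
apply_moves:
  series:
    - [[-14.3,-26,6],[0,0,0]]
    - [[-14.3,-26,6],[0,0,0]]
    - [[-14.3,-26,6],[0,0,0]]
    - [[-14.3,-26,6],[0,0,0]]
    - [[-14.3,-26,6],[0,0,0]]
    - [[-14.3,-26,6],[0,0,0]]
    - [[-14.3,-26,6],[0,0,0]]
    - [[-14.3,-26,6],[0,0,0]]
    - [[0,0,0],[0,0,0]]
    - [[0,0,0],[0,0,0]]

```text
t: 2.03
tool_pos: [0.473, 0.1397, 0.3082]
orientation: [0.029, -3.14, 0.0]
force: [-0.2, 0.2, 0.4]
opening: 0.0324
gripper_force: 0.0
```

```bash
cat >> h.py <<'E'
def go(target,yaw=None):
    "tool-frame shift (mm) to bring TCP to target; turn about tool z to bring tool y to yaw (deg)"
    s=robot.read_state();M=R.from_rotvec(s['orientation']).as_matrix()
    y=np.degrees(np.arctan2(M[1,1],M[0,1]))
    print('t',round(s['t'],2),'tcp',np.round(s['tool_pos'],4),'yaw',round(y,1),'z',M[:,2].round(4),'F',np.round(s['force'],2),'open',round(s['opening'],4),'g',s['gripper_force'])
    print('shift',(M.T@(np.array(target)-s['tool_pos'])*1000).round(1), None if yaw is None else -np.radians(yaw-y))
    return M
E
python3 - <<'E'
from h import *
go([.473,.1415,.246],91.2)
im,d,c=cam('wrist');P=cloud(c,d)
m=((P[...,2]>.0855)&(P[...,2]<.095)).astype(np.uint8)
N,L,S,_=cv2.connectedComponentsWithStats(m)
for i in range(1,N):
    if S[i,4]>20:
        X=P[L==i];print(S[i,4],X.mean(0).round(4),((X.min(0)+X.max(0))/2).round(4),np.ptp(X,0).round(3))
E
```

```text
t 2.03 tcp [0.473  0.1397 0.3082] yaw 91.0 z [-1.2e-03 -1.0e-04 -1.0e+00] F [-0.22  0.23  0.43] open 0.0324 g 0.0
shift [-0.1  1.8 62.2] -0.0027887432310395536
274 [0.4734 0.1409 0.0892] [0.474  0.1409 0.0885] [0.013 0.013 0.006]
271 [0.5057 0.0756 0.0887] [0.5063 0.0737 0.0885] [0.007 0.032 0.006]
```

Call:
apply_moves:
  series:
    - [[0,1.4,10],[0,0,0]]
    - [[0,0,12],[0,0,0]]
    - [[0,0,12],[0,0,0]]
    - [[0,0,12],[0,0,0]]
    - [[0,0,10],[0,0,0]]
    - [[0,0,6],[0,0,0]]
    - [[0,0,0],[0,0,0]]

```text
t: 2.67
tool_pos: [0.4717, 0.1423, 0.2444]
orientation: [0.034, -3.138, 0.001]
force: [0.2, -0.4, 0.4]
opening: 0.0324
gripper_force: 0.0
```

Call:
apply_moves:
  series:
    - [[0,0,0],[0,0,0]]
    - [[0,0,0],[0,0,0]]
    - [[0,0,0],[0,0,0]]
    - [[0,0,0],[0,0,0]]
  claw: 0.2

```text
t: 3.0
tool_pos: [0.4731, 0.1424, 0.2475]
orientation: [-0.033, 3.14, 0.0]
force: [-0.2, 0.1, 0.1]
opening: 0.019
gripper_force: 0.0
```

```bash
python3 - <<'E'
from h import *
go([.473,.141,.246],91.2)
E
```

```text
t 3.0 tcp [0.4731 0.1424 0.2475] yaw 91.2 z [ 1.3e-03  2.0e-04 -1.0e+00] F [-0.15  0.1   0.06] open 0.019 g 0.0
shift [ 0.1 -1.4  1.5] 0.00015859337674888513
```

Call:
apply_moves:
  series:
    - [[-0.1,-4.45,0],[0,0,-0.0436]]
    - [[-0.1,-4.45,0],[0,0,-0.0436]]
    - [[-0.1,-4.45,0],[0,0,-0.0436]]
    - [[-0.1,-4.45,0],[0,0,-0.0436]]
    - [[-0.1,-4.45,0],[0,0,-0.0436]]
    - [[-0.1,-4.45,0],[0,0,-0.0436]]
    - [[-0.1,-4.45,0],[0,0,-0.0436]]
    - [[-0.1,-4.45,0],[0,0,-0.0436]]
    - [[-0.1,-4.45,0],[0,0,-0.0436]]
    - [[-0.1,-4.45,0],[0,0,-0.0436]]
    - [[-0.1,-4.45,0],[0,0,-0.0436]]
    - [[-0.1,-4.45,0],[0,0,-0.0436]]

```text
t: 4.0
tool_pos: [0.4875, 0.0917, 0.2472]
orientation: [-0.848, 3.025, 0.001]
force: [-1.6, 1.7, 1.5]
opening: 0.0184
gripper_force: 1.1
```

```bash
python3 - <<'E'
from h import *
a=np.radians(211.2)
go([.575+.102*np.cos(a),.1437+.102*np.sin(a),.246],121.2)
E
```

```text
t 4.0 tcp [0.4875 0.0917 0.2472] yaw 121.3 z [-1.e-04  6.e-04 -1.e+00] F [-1.56  1.67  1.5 ] open 0.0184 g 1.056123934686184
shift [ 0.2 -0.9  1.2] 0.002081278102031448
```

Halfway round and on the arc, with about 2 N of push.

Call:
apply_moves:
  series:
    - [[-0.1,-4.8,0],[0,0,-0.0436]]
    - [[-0.1,-4.8,0],[0,0,-0.0436]]
    - [[-0.1,-4.45,0],[0,0,-0.0436]]
    - [[-0.1,-4.45,0],[0,0,-0.0436]]
    - [[-0.1,-4.45,0],[0,0,-0.0436]]
    - [[-0.1,-4.45,0],[0,0,-0.0436]]
    - [[-0.1,-4.45,0],[0,0,-0.0436]]
    - [[-0.1,-4.45,0],[0,0,-0.0436]]
    - [[-0.1,-4.45,0],[0,0,-0.0436]]
    - [[-0.1,-4.45,0],[0,0,-0.0436]]
    - [[-0.1,-4.45,0],[0,0,-0.0436]]
    - [[-0.1,-4.45,0],[0,0,-0.0436]]

```text
t: 5.0
tool_pos: [0.5264, 0.0543, 0.2473]
orientation: [-1.601, 2.702, -0.001]
force: [-0.5, -0.0, 0.3]
opening: 0.0185
gripper_force: 0.0
```

Call:
apply_moves:
  series:
    - [[0,0,0],[0,0,0]]
    - [[0,0,0],[0,0,0]]
    - [[0,0,0],[0,0,0]]
    - [[0,0,0],[0,0,0]]
    - [[0,0,0],[0,0,0]]
    - [[0,0,0],[0,0,0]]
  claw: 0.35

```text
t: 5.5
tool_pos: [0.5259, 0.0546, 0.2468]
orientation: [-1.598, 2.705, 0.0]
force: [0.4, -0.5, 0.2]
opening: 0.0326
gripper_force: 0.0
```

```bash
python3 - <<'E'
from h import *
a=np.radians(241.2)
go([.575+.102*np.cos(a),.1437+.102*np.sin(a),.246],151.2)
im,d,c=cam('side');P=cloud(c,d)
for lo,hi in((.08,.088),(.0875,.1)):
    Q=P[180:330,110:260];m=((Q[...,2]>lo)&(Q[...,2]<hi)).astype(np.uint8)
    N,L,S,_=cv2.connectedComponentsWithStats(m)
    for i in range(1,N):
        if S[i,4]>30:
            X=Q[L==i];print(lo,S[i,4],((X.min(0)+X.max(0))/2).round(4),np.ptp(X,0).round(3))
E
```

```text
t 5.5 tcp [0.5259 0.0546 0.2468] yaw 151.2 z [ 0.  0. -1.] F [ 0.36 -0.5   0.23] open 0.0326 g 0.0
shift [ 0.3 -0.1  0.8] -0.0007467524556315163
0.08 38 [0.5961 0.0918 0.0839] [0.037 0.051 0.008]
0.08 297 [0.5007 0.1432 0.084 ] [0.072 0.072 0.008]
0.08 39 [0.5878 0.2215 0.084 ] [0.025 0.044 0.008]
0.0875 783 [0.6132 0.0801 0.0914] [0.073 0.074 0.008]
0.0875 1004 [0.6121 0.2099 0.0911] [0.074 0.073 0.007]
```

The tin is now at (0.5007, 0.1432), exactly at the pointer. I'll lift off, square the tool up and go above the knob.

Call:
apply_moves:
  series:
    - [[0,0,-20],[0,0,0]]
    - [[0,0,-20],[0,0,0]]
    - [[0,0,-20],[0,0,0]]
    - [[0,0,-20],[0,0,0]]
    - [[0,0,0],[0,0,0.12]]
    - [[0,0,0],[0,0,0.12]]
    - [[0,0,0],[0,0,0.12]]
    - [[0,0,0],[0,0,0.12]]
    - [[0,0,0],[0,0,0.12]]
    - [[0,0,0],[0,0,0.12]]
    - [[0,0,0],[0,0,0.12]]
    - [[0,0,0],[0,0,0.12]]
  claw: 0.5

```text
t: 6.55
tool_pos: [0.5259, 0.0546, 0.3267]
orientation: [0.159, -3.137, 0.0]
force: [0.3, 0.2, 0.1]
opening: 0.0465
gripper_force: 0.0
```

Call:
apply_moves:
  series:
    - [[8,-20,0],[0,0,0.08]]
    - [[8,-20,0],[0,0,0]]
    - [[8,-20,0],[0,0,0]]
    - [[8,-20,0],[0,0,0]]
    - [[8,-20,0],[0,0,0]]
    - [[8,-20,0],[0,0,0]]
    - [[8,-20,0],[0,0,0]]
    - [[8,-20,0],[0,0,0]]
    - [[8,-20,0],[0,0,0]]
    - [[8,-20,0],[0,0,0]]
    - [[0,0,0],[0,0,0]]
    - [[0,0,0],[0,0,0]]

```text
t: 7.55
tool_pos: [0.4529, -0.1488, 0.3268]
orientation: [-0.04, 3.141, 0.0]
force: [0.3, 0.2, -0.2]
opening: 0.0464
gripper_force: 0.0
```

```bash
python3 - <<'E'
from h import *
go([.447,-.142,.235],91.2)
im,d,c=cam('wrist');P=cloud(c,d)
for lo,hi in((.040,.05),(.07,.085)):
    m=((P[...,2]>lo)&(P[...,2]<hi)).astype(np.uint8)
    N,L,S,_=cv2.connectedComponentsWithStats(m)
    for i in range(1,N):
        if S[i,4]>30:
            X=P[L==i];print(lo,S[i,4],((X.min(0)+X.max(0))/2).round(4),np.ptp(X,0).round(3))
print(np.round(robot.read_state()['q'],2))
E
```

```text
t 7.55 tcp [ 0.4529 -0.1488  0.3268] yaw 91.4 z [ 2.e-04  1.e-04 -1.e+00] F [ 0.28  0.21 -0.2 ] open 0.0464 g 0.0
shift [ 5.7  6.9 91.8] 0.004269930824209069
0.04 791 [ 0.448  -0.1437  0.043 ] [0.045 0.045 0.006]
0.04 46 [ 0.4417 -0.1434  0.0453] [0.006 0.016 0.009]
0.04 54 [0.4826 0.0883 0.0407] [0.014 0.02  0.001]
0.04 37 [0.4955 0.0728 0.0406] [0.016 0.011 0.001]
0.04 42 [0.5076 0.1044 0.0414] [0.013 0.01  0.003]
0.04 129 [0.5289 0.0546 0.045 ] [0.023 0.016 0.01 ]
0.07 337 [ 0.4475 -0.1434  0.0727] [0.018 0.017 0.005]
0.07 209 [0.5244 0.0529 0.0773] [0.011 0.012 0.015]
0.07 224 [0.5833 0.0666 0.0775] [0.01  0.026 0.015]
[-0.42 -0.16  1.92  0.    1.38 -2.02]
```

Call:
apply_moves:
  series:
    - [[5.3,5.8,10],[0,0,0]]
    - [[0,0,14],[0,0,0]]
    - [[0,0,14],[0,0,0]]
    - [[0,0,14],[0,0,0]]
    - [[0,0,14],[0,0,0]]
    - [[0,0,12],[0,0,0]]
    - [[0,0,8],[0,0,0]]
    - [[0,0,4],[0,0,0]]
    - [[0,0,2],[0,0,0]]
    - [[0,0,0],[0,0,0]]
    - [[0,0,0],[0,0,0]]

```text
t: 8.52
tool_pos: [0.4481, -0.1424, 0.2354]
orientation: [-0.044, 3.14, -0.001]
force: [-0.1, -0.6, -0.6]
opening: 0.0464
gripper_force: 0.0
```

```bash
python3 - <<'E'
from h import *
go([.4475,-.1432,.235],91.2)
E
```

```text
t 8.52 tcp [ 0.4481 -0.1424  0.2354] yaw 91.6 z [ 8.e-04 -3.e-04 -1.e+00] F [-0.07 -0.62 -0.65] open 0.0464 g 0.0
shift [ 0.6 -0.7  0.4] 0.00692822020341259
```

Call:
apply_moves:
  series:
    - [[0,0,0],[0,0,0]]
    - [[0,0,0],[0,0,0]]
    - [[0,0,0],[0,0,0]]
    - [[0,0,0],[0,0,0]]
    - [[0,0,0],[0,0,0]]
    - [[0,0,0],[0,0,0]]
    - [[0,0,0],[0,0,0]]
    - [[0,0,0],[0,0,0]]
  claw: 0
  newtons: 30

```text
t: 9.18
tool_pos: [0.4478, -0.1426, 0.2349]
orientation: [-0.043, 3.141, -0.0]
force: [-0.2, -1.3, 0.6]
opening: 0.0174
gripper_force: 30.0
```

Call:
apply_moves:
  series:
    - [[0,0,-3],[0,0,0]]
    - [[0,0,-6],[0,0,0]]
    - [[0,0,-12],[0,0,0]]
    - [[0,0,-15],[0,0,0]]
    - [[0,0,-15],[0,0,0]]
    - [[0,0,-15],[0,0,0]]
    - [[0,0,-15],[0,0,0]]
    - [[0,0,-15],[0,0,0]]
    - [[0,0,-15],[0,0,0]]
    - [[0,0,-15],[0,0,0]]
    - [[0,0,-10],[0,0,0]]
    - [[0,0,-4],[0,0,0]]

```text
t: 10.18
tool_pos: [0.448, -0.1426, 0.3767]
orientation: [-0.043, 3.139, -0.001]
force: [0.6, -0.3, -3.1]
opening: 0.0173
gripper_force: 30.0
```

```bash
python3 - <<'E'
from h import *
go([.5005,.1430,.37],91.2)
E
```

```text
t 10.18 tcp [ 0.448  -0.1426  0.3767] yaw 91.6 z [ 2.2e-03 -9.0e-04 -1.0e+00] F [ 0.58 -0.34 -3.05] open 0.0173 g 29.982008635997772
shift [-60.4 284.    6.5] 0.006713193890015546
```

The wrist carries about 3 N, which matches both lids. Next I carry them over the tin.

Call:
apply_moves:
  series:
    - [[-1,5,0],[0,0,0]]
    - [[-2,10,0],[0,0,0]]
    - [[-3,14,0],[0,0,0]]
    - [[-3,14,0],[0,0,0]]
    - [[-3,14,0],[0,0,0]]
    - [[-3,14,0],[0,0,0]]
    - [[-3,14,0],[0,0,0]]
    - [[-3,14,0],[0,0,0]]
    - [[-3,14,0],[0,0,0]]
    - [[-3,14,0],[0,0,0]]
    - [[-3,14,0],[0,0,0]]
    - [[-3,14,0],[0,0,0]]

```text
t: 11.18
tool_pos: [0.476, 0.015, 0.3732]
orientation: [0.044, -3.139, -0.001]
force: [0.5, -0.7, -2.5]
opening: 0.0173
gripper_force: 30.0
```

Call:
apply_moves:
  series:
    - [[-3,14,0],[0,0,0]]
    - [[-3,14,0],[0,0,0]]
    - [[-3,14,0],[0,0,0]]
    - [[-3,14,0],[0,0,0]]
    - [[-3,14,0],[0,0,0]]
    - [[-3,14,0],[0,0,0]]
    - [[-3,14,0],[0,0,0]]
    - [[-3,14,0],[0,0,0]]
    - [[-2,11,0],[0,0,0]]
    - [[-1,6,0],[0,0,0]]
    - [[0,0,0],[0,0,0]]
    - [[0,0,0],[0,0,0]]

```text
t: 12.18
tool_pos: [0.4996, 0.1433, 0.3742]
orientation: [0.045, -3.14, 0.001]
force: [-1.0, -0.8, -3.7]
opening: 0.0173
gripper_force: 30.0
```

```bash
python3 - <<'E'
from h import *
M=go([.5005,.1430,.307],91.2)
s=robot.read_state();print('grasp',s['tool_pos']+M[:,2]*.167)
for n in('side','top'):
    im,d,c=cam(n,n+'2');P=cloud(c,d)
    for lo,hi in((.078,.089),(.165,.189),(.19,.23)):
        m=((P[...,2]>lo)&(P[...,2]<hi)&(abs(P[...,0]-.5)<.065)&(abs(P[...,1]-.143)<.065)).astype(np.uint8)
        X=P[m>0]
        if len(X): print(n,lo,len(X),((X.min(0)+X.max(0))/2).round(4),np.ptp(X,0).round(3))
E
```

```text
t 12.18 tcp [0.4996 0.1433 0.3742] yaw 91.6 z [-1.1e-03 -5.0e-04 -1.0e+00] F [-1.02 -0.75 -3.69] open 0.0173 g 29.98238056898117
shift [-1.  -0.2 67.2] 0.007559954107077105
grasp [0.4994193  0.14317175 0.20716113]
side 0.078 164 [0.4943 0.1497 0.0833] [0.059 0.059 0.01 ]
side 0.165 280 [0.4937 0.1443 0.1769] [0.035 0.045 0.024]
side 0.19 201 [0.4975 0.1443 0.21  ] [0.018 0.049 0.04 ]
top 0.165 15 [0.5042 0.1191 0.1747] [0.027 0.009 0.019]
```

View pics/side2.png

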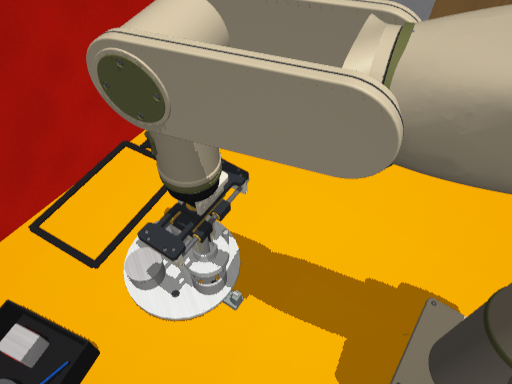

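The side view shows the lids hanging level over the open tin at about (205,255) and nothing touching. I'll lower them most of the way.

Call:
apply_moves:
  series:
    - [[-1,0,5],[0,0,0]]
    - [[0,0,10],[0,0,0]]
    - [[0,0,10],[0,0,0]]
    - [[0,0,10],[0,0,0]]
    - [[0,0,8],[0,0,0]]
    - [[0,0,5],[0,0,0]]
    - [[0,0,2],[0,0,0]]
    - [[0,0,2],[0,0,0]]
    - [[0,0,0],[0,0,0]]
    - [[0,0,0],[0,0,0]]

```text
t: 13.12
tool_pos: [0.501, 0.1431, 0.3231]
orientation: [-0.043, 3.141, 0.0]
force: [-0.5, 0.2, -2.8]
opening: 0.0175
gripper_force: 30.0
```

```bash
python3 - <<'E'
from h import *
go([.5005,.1430,.310],91.6)
im,d,c=cam('side');P=cloud(c,d)
m=(P[...,2]>.078)&(P[...,2]<.0885)&(abs(P[...,0]-.5)<.065)&(abs(P[...,1]-.143)<.065)
X=P[m];print(len(X),((X.min(0)+X.max(0))/2).round(4),np.ptp(X,0).round(3))
u,v=map(int,proj(c,[.5,.143,.1]));cv2.imwrite('pics/seat.png',cv2.resize(im[v-60:v+60,u-70:u+70],None,fx=4,fy=4))
E
```

```text
t 13.12 tcp [0.501  0.1431 0.3231] yaw 91.6 z [ 6.e-04  1.e-04 -1.e+00] F [-0.51  0.16 -2.81] open 0.0175 g 29.982321560382843
shift [ 0.5 -0.1 13.1] -0.0002527397988823055Traceback (most recent call last):
  File "<stdin>", line 5, in <module>
    return umr_minimum(a, axis, None, out, keepdims, initial, where)
ValueError: zero-size array to reduction operation minimum which has no identity
```

Call:
apply_moves:
  series:
    - [[0.5,0,2],[0,0,0]]
    - [[0,0,2],[0,0,0]]
    - [[0,0,2],[0,0,0]]
    - [[0,0,2],[0,0,0]]
    - [[0,0,1],[0,0,0]]
    - [[0,0,1],[0,0,0]]
    - [[0,0,0],[0,0,0]]
    - [[0,0,0],[0,0,0]]

```text
t: 13.83
tool_pos: [0.5003, 0.1431, 0.3127]
orientation: [0.043, -3.141, -0.0]
force: [-0.2, 0.8, -3.3]
opening: 0.017
gripper_force: 30.0
```

Call:
apply_moves:
  series:
    - [[0,0,0.5],[0,0,0]]
    - [[0,0,0.5],[0,0,0]]
    - [[0,0,0.5],[0,0,0]]
    - [[0,0,0.5],[0,0,0]]
    - [[0,0,0],[0,0,0]]
    - [[0,0,0],[0,0,0]]

```text
t: 14.33
tool_pos: [0.5003, 0.143, 0.3107]
orientation: [0.043, -3.141, 0.0]
force: [0.1, -0.1, -3.3]
opening: 0.0176
gripper_force: 30.0
```

Call:
apply_moves:
  series:
    - [[0,0,0.3],[0,0,0]]
    - [[0,0,0.3],[0,0,0]]
    - [[0,0,0.3],[0,0,0]]
    - [[0,0,0],[0,0,0]]
    - [[0,0,0],[0,0,0]]

```text
t: 14.75
tool_pos: [0.5004, 0.143, 0.3099]
orientation: [-0.043, 3.141, -0.0]
force: [-0.2, -1.5, -2.3]
opening: 0.0175
gripper_force: 30.0
```

Call:
apply_moves:
  series:
    - [[0,0,0.3],[0,0,0]]
    - [[0,0,0.3],[0,0,0]]
    - [[0,0,0],[0,0,0]]
    - [[0,0,0],[0,0,0]]

```text
t: 15.08
tool_pos: [0.5005, 0.1431, 0.3098]
orientation: [-0.043, 3.141, 0.0]
force: [-2.1, -1.3, 3.5]
opening: 0.0176
gripper_force: 30.0
```

Contact came at the expected height of 0.310, pressing about 6 N, so the lid is seated. I'll open and wait, then rise.

Call:
apply_moves:
  series:
    - [[0,0,0],[0,0,0]]
    - [[0,0,0],[0,0,0]]
    - [[0,0,0],[0,0,0]]
    - [[0,0,0],[0,0,0]]
    - [[0,0,0],[0,0,0]]
    - [[0,0,0],[0,0,0]]
  claw: 0.45

```text
t: 15.58
tool_pos: [0.5004, 0.143, 0.3092]
orientation: [0.043, -3.141, 0.0]
force: [-0.7, 0.3, 0.5]
opening: 0.0415
gripper_force: 0.0
```

Call:
apply_moves:
  series:
    - [[0,0,-10],[0,0,0]]
    - [[0,0,-15],[0,0,0]]
    - [[0,0,-15],[0,0,0]]
    - [[0,0,-15],[0,0,0]]
    - [[0,0,-10],[0,0,0]]
    - [[0,0,-5],[0,0,0]]
    - [[0,0,0],[0,0,0]]
    - [[0,0,0],[0,0,0]]
  claw: 0.9

```text
t: 16.25
tool_pos: [0.5003, 0.143, 0.3791]
orientation: [-0.043, 3.141, -0.0]
force: [-0.6, -0.1, 0.0]
opening: 0.0831
gripper_force: 0.0
```

```bash
python3 - <<'E'
from h import *
go([.5005,.1430,.284],91.6)
for n in('wrist','side'):
    im,d,c=cam(n,n+'3');P=cloud(c,d)
    for lo,hi in((.093,.099),(.116,.122),(.144,.153)):
        m=((P[...,2]>lo)&(P[...,2]<hi)&(abs(P[...,0]-.5)<.05)&(abs(P[...,1]-.143)<.05)).astype(np.uint8)
        X=P[m>0]
        if len(X): print(n,lo,len(X),((X.min(0)+X.max(0))/2).round(4),np.ptp(X,0).round(3),X[:,2].mean())
E
```

```text
t 16.25 tcp [0.5003 0.143  0.3791] yaw 91.6 z [ 0. -0. -1.] F [-0.59 -0.05  0.04] open 0.0831 g 0.0
shift [-0.2 -0.  95.1] -0.00032046478146762825
wrist 0.093 4144 [0.5007 0.143  0.096 ] [0.086 0.086 0.006] 0.09467996527671958
wrist 0.116 887 [0.5005 0.1431 0.119 ] [0.045 0.045 0.006] 0.11833471213462615
wrist 0.144 405 [0.5006 0.1431 0.1471] [0.018 0.018 0.006] 0.1482407237776812
side 0.093 871 [0.5001 0.1438 0.096 ] [0.087 0.087 0.006] 0.09600811614878772
side 0.116 183 [0.4994 0.1433 0.119 ] [0.046 0.045 0.006] 0.11947055938673477
side 0.144 74 [0.4998 0.1441 0.1483] [0.017 0.016 0.008] 0.14936444773683843
```

View pics/wrist3.png

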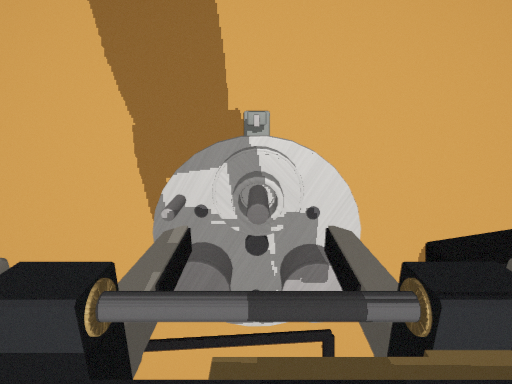

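The wrist picture shows the lids seated and centred at about (258,200), in line with the pointer at (256,120). Knob top is 0.149, collar top 0.119 and cap 0.095, all as they should be. Next I take the collar.

Call:
apply_moves:
  series:
    - [[0,0,10],[0,0,0]]
    - [[0,0,14],[0,0,0]]
    - [[0,0,14],[0,0,0]]
    - [[0,0,14],[0,0,0]]
    - [[0,0,14],[0,0,0]]
    - [[0,0,12],[0,0,0]]
    - [[0,0,8],[0,0,0]]
    - [[0,0,4],[0,0,0]]
    - [[0,0,3],[0,0,0]]
    - [[0,0,0],[0,0,0]]
    - [[0,0,0],[0,0,0]]
  claw: 0.75

```text
t: 17.27
tool_pos: [0.5006, 0.1431, 0.2868]
orientation: [-0.043, 3.14, 0.0]
force: [-0.7, -0.5, -0.3]
opening: 0.0694
gripper_force: 0.0
```

```bash
python3 - <<'E'
from h import *
go([.5005,.1430,.285],91.6)
E
```

```text
t 17.27 tcp [0.5006 0.1431 0.2868] yaw 91.6 z [ 8.e-04  1.e-04 -1.e+00] F [-0.71 -0.54 -0.35] open 0.0694 g 0.0
shift [ 0.1 -0.1  1.8] -0.0002912842355583921
```

Call:
apply_moves:
  series:
    - [[0,0,1],[0,0,0]]
    - [[0,0,0],[0,0,0]]
    - [[0,0,0],[0,0,0]]
    - [[0,0,0],[0,0,0]]
    - [[0,0,0],[0,0,0]]
    - [[0,0,0],[0,0,0]]
    - [[0,0,0],[0,0,0]]
    - [[0,0,0],[0,0,0]]
  claw: 0
  newtons: 20

```text
t: 17.93
tool_pos: [0.5005, 0.1431, 0.2855]
orientation: [-0.043, 3.141, 0.0]
force: [0.0, -0.8, 3.2]
opening: 0.0455
gripper_force: 20.0
```

Call:
apply_moves:
  series:
    - [[0,0,-1],[0,0,0]]
    - [[0,0,-2],[0,0,0]]
    - [[0,0,-3],[0,0,0]]
    - [[0,0,-4],[0,0,0]]
    - [[0,0,-5],[0,0,0]]
    - [[0,0,-5],[0,0,0]]
    - [[0,0,-5],[0,0,0]]
    - [[0,0,-5],[0,0,0]]
    - [[0,0,0],[0,0,0]]

```text
t: 18.68
tool_pos: [0.5008, 0.1431, 0.3169]
orientation: [-0.043, 3.139, 0.001]
force: [-0.6, -0.2, -1.5]
opening: 0.0454
gripper_force: 20.0
```

```bash
python3 - <<'E'
from h import *
go([.5005,.1430,.406],91.6)
E
```

```text
t 18.68 tcp [0.5008 0.1431 0.3169] yaw 91.6 z [ 2.2e-03  4.0e-04 -1.0e+00] F [-0.56 -0.16 -1.51] open 0.0454 g 19.99972346238792
shift [  0.1  -0.1 -89.1] -0.00031657508640380526
```

The load is about 1.3 N, so only the cover is in the grip. I'll go on up.

Call:
apply_moves:
  series:
    - [[0,0,-5],[0,0,0]]
    - [[0,0,-8],[0,0,0]]
    - [[0,0,-10],[0,0,0]]
    - [[0,0,-10],[0,0,0]]
    - [[0,0,-10],[0,0,0]]
    - [[0,0,-10],[0,0,0]]
    - [[0,0,-10],[0,0,0]]
    - [[0,0,-10],[0,0,0]]
    - [[0,0,-8],[0,0,0]]
    - [[0,0,-5],[0,0,0]]
    - [[0,0,-3],[0,0,0]]
    - [[0,0,0],[0,0,0]]

```text
t: 19.68
tool_pos: [0.5005, 0.1431, 0.4049]
orientation: [-0.043, 3.14, 0.0]
force: [-0.9, -0.1, -1.6]
opening: 0.0455
gripper_force: 20.0
```

Call:
apply_moves:
  series:
    - [[0,0,0],[0,0,0]]
    - [[0,0,0],[0,0,0]]
    - [[0,0,0],[0,0,0]]
    - [[0,0,0],[0,0,0]]
    - [[0,0,0],[0,0,0]]
    - [[0,0,0],[0,0,0]]

```text
t: 20.18
tool_pos: [0.5003, 0.143, 0.404]
orientation: [0.043, -3.141, 0.0]
force: [-0.6, 0.4, -1.7]
opening: 0.0451
gripper_force: 20.0
```

```bash
python3 - <<'E'
from h import *
go([.5005,.1430,.406],91.6)
im,d,c=cam('side','side4');P=cloud(c,d)
for lo,hi in((.088,.094),(.143,.153),(.18,.25)):
    m=((P[...,2]>lo)&(P[...,2]<hi)&(abs(P[...,0]-.5)<.05)&(abs(P[...,1]-.143)<.05))
    X=P[m]
    if len(X): print(lo,len(X),((X.min(0)+X.max(0))/2).round(4),np.ptp(X,0).round(3),X[:,2].mean())
E
```

```text
t 20.18 tcp [0.5003 0.143  0.404 ] yaw 91.6 z [-3.e-04 -1.e-04 -1.e+00] F [-0.65  0.4  -1.7 ] open 0.0451 g 19.99976514838636
shift [-0.2 -0.1 -2. ] -0.00031033524052712476
0.088 730 [0.4992 0.1448 0.0911] [0.074 0.074 0.006] 0.09176590697920879
0.18 1322 [0.4864 0.1439 0.2232] [0.061 0.087 0.053] 0.21973488365863075
```

View pics/side4.png

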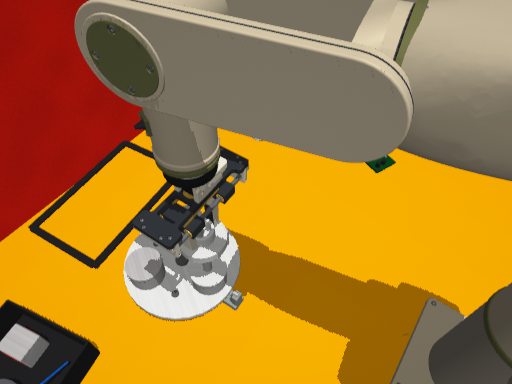

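The picture shows the cover held at about (205,235). The inner lid is on the tin at (208,270), its flange top at 0.091, level and centred. I'm handing the job in.

```bash
python3 -c "
from plant import robot
print(robot.close_job())"
```

```text
the job is handed in; nothing more can be done
None
```

The job is handed in, with no verdict returned: the carousel is one click on, the inner lid is seated on the open tin, and the cover is held about 12 cm above it, at about 20 s of the 66 s allowed.

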